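Take the spent filter cartridges out of the fume scrubber and close it

ROBOT

A 6-joint arm with a two-finger parallel gripper is mounted at the origin on the work surface. World frame = base frame: x ahead of the robot, y to its left, z up, the work surface at z = 0. Lengths are in mm, angles in rad, forces in N, time in s.
With the tool pointing down it reaches from about 275 to 825 mm from the base axis. Payload 5.2 kg.
Tool frame: the origin (TCP) lies at the very end of the fingers, on their centre line; the grasp point (between the pads) lies 19 mm behind it; z points along the fingers, y is the direction in which the jaws open and shut (so a half turn about z gives the same grasp; the last joint's range is limited). The gripper opens to 93 mm and grips with 3 to 60 N. Pads are 15 mm wide; open, the fingers measure 128 mm over their backs; the gripper's body (75 mm by 188 mm) begins 65 mm behind the grasp point.
Start: joints at [0.967, 0.259, 1.535, -0, 1.348, -0.203], TCP at [214.564, 506.426, 218.653] pointing down, gripper open.
Joint ranges: [-3.14, 3.14], [-0.91, 2.08], [0.19, 2.58], [-1.22, 4.36], [0.22, 2.71], [-3.12, 3.12]. Speed limits (rad/s): [2.57, 2.57, 3.14, 3.14, 3.14, 3.14].

INTERFACE

Orientations are given as [roll, pitch, yaw] about the fixed x, y, z axes, in that order (R = Rz(yaw) Ry(pitch) Rx(roll)).
In Python, from bench import robot gives the robot as it stands. The module is installed in compiled form; this text tells all that it offers. Calls block until the motion is done:
- robot.move_ptp(position, orientation): joint-space move of the TCP to a pose.
- robot.move_linear(position, ori=None, speed=150, f_stop=None): straight line of the TCP; ori=None keeps the orientation; speed is the mean speed in mm/s. With f_stop (N) it stops when the force on the tool has changed by that much, and returns True; else False.
- robot.move_j(angles): joint-space move.
- robot.move_gripper(opening): opening from 0.0 (shut) to 1.0 (fully open); the grip force is fixed at half the most; returns when the fingers have stopped.
- robot.sleep(seconds).
- robot.inverse_kinematics(position, orientation): joint angles nearest the present ones, or None.
- robot.get_image(name): name is "side" or "top"; returns a dict with "img" (384x512x3 uint8, blue, green, red), "fovy" (degrees; the focal length in pixels is half the picture's height over the tangent of half this angle, whatever the lens; pixels are square), "cx", "cy" (the principal point, pixels), "eye" and "orientation" of the camera in the world. Camera axes: x right, y down, z forward; pixel columns grow to the right and rows downward; lengths in mm; the calibration is good to about 2 mm. A picture is of the moment at which its call begins. There is no depth.
A pose or a line that the arm cannot do raises robot.MotionError and nothing moves.
- robot.hand_in(): hands the job in, once; it reports no verdict.
Readings, each from a call of its own:
- robot.current_t(): time.
- robot.current_qpos(): joint angles.
- robot.current_joint_vel(): joint speeds.
- robot.current_joint_efforts(): joint torques, N m.
- robot.current_tcp_pos(): TCP position.
- robot.current_eef_rot(): TCP orientation.
- robot.current_contact_force(): force on the tool from outside, world axes, zero at the start.
- robot.current_ft_torque(): the same for the moment, N m.
- robot.current_gripper_width(): opening from 0.0 (shut) to 1.0 (fully open).
Only numpy, scipy, OpenCV 4.12 (cv2) and the standard library are available. Lean on these libraries where they do the work, as an engineer would, in place of code of your own. Each camera call takes 0.05 s, during which the arm holds its last target.

TASK

The fume scrubber is going out of service: press each filter cartridge that is in its deck inward until its catch lets go and it springs up, pull it right out and put it in the open drawer of the bench unit. When all of them are in, slide the drawer fully shut. Fit the loose blue-edged cover over the emptied bays and press it down at both ends until it sits level and flush in its well, let go of everything, and leave the other things on the bench where they are.

Things in the scene. Friction and masses are not known exactly. Their poses are not given: they have to be found in the camera images.
- well (a point): Scrubber filter unit: fixed black box with steel top, 160 (x) x 250 (y) x 88 mm high. The point is the centre of the floor of the well sunk in its top, 80 mm above the bench; z up, x across the unit, y along its row of bays. The well is 75 (x) x 196 (y) mm, 8 mm deep below the rim all round it. Four bays open in its floor; some are empty.
- bay0 (a point): Mouth of bay 0 in the well floor (x 0, y -69 mm of the well; axes as the well's), for cartridge 0. Its push-to-release catch: press the cartridge straight down on its top by 4 mm or more (hard stop at 6 mm, about 12 N) and the catch trips; when the press is lifted a spring raises the cartridge 26 mm, slowly. Pulling without pressing only locks it. It does not latch again.
- bay1 (a point): The same for bay 1 (y -23 mm), cartridge 1. A cartridge in its bay is in line with the well's axes with 1 mm play. Held by the catch, its top is level with the rim (8 mm above the well floor); sprung up, its top is about 26 mm above the rim and it is loose: grip its head across x, above the rim, and draw it out upward; its foot clears the rim after 45 mm more.
- bay2 (a point): The same for bay 2 (y 23 mm of the well), cartridge 2.
- bay3 (a point): The same for bay 3 (y 69 mm of the well), cartridge 3.
- cart0_c (a point): Filter cartridge 0 (if present): a block 40 (its x) x 32 (its y) x 70 mm (its z, up in the bay), 0.13 to 0.21 kg, white with a grey band and an orange head (upper 20 mm) with a black disc on top. Below the head its +x side is cut back 6 mm, but for a 16 mm lug at the foot. The point is its centre, half-way up: top and foot are 35 mm away. Starts held down in bay 0.
- cart1_c (a point): Filter cartridge 1 (if present), the same, starting in bay 1.
- cart2_c (a point): Filter cartridge 2 (if present), the same, starting in bay 2.
- cart3_c (a point): Filter cartridge 3 (if present), the same, starting in bay 3.
- cover_c (a point): Loose cover of the well, 0.3 kg: a plate 71 (its x) x 190 (its y) x 8 mm, aluminium with a blue edge, lying on the bench. The point is the plate's centre, 4 mm above its underside; z up. A black grip bar, 14 (x) x 50 (y) mm, stands on its middle up to 30 mm above this point. Either way round fits the well, with 2 mm play each side in x and 3 mm in y.
- seal0 (a joint): Black rubber seal bar, 60 x 7 mm, across the -y end of the well (y -90.5 mm), m: 0 stands 5 mm above the well floor, 0.005 pressed level with it. It sinks under about 4 N and stays down. The cover laid in rests on both seal bars, 5 mm proud of the rim; pressed at both ends it goes down on to the well floor, its top flush with the rim.
- seal1 (a joint): The same seal bar at the +y end of the well (y 90.5 mm).
- bin_drawer0 (a joint): Drawer of the fixed bench-top drawer unit (grey box 210 deep x 240 wide x 115 mm high, white drawer front), m: 0 is fully shut; it starts 0.12 to 0.135 open, pulled out towards the robot; slides with about 1 N.
- drawer_in (a point): Front edge of the drawer's inner floor, in its middle, 22 mm above the bench, moving with the drawer; z up, x into the unit (the way it shuts), y across. Inside, the floor runs from x 0 to 165 mm and is 198 mm wide (y); walls 70 mm high, front panel 80 mm above this point. Open by d, the part up to x = d - 2 mm is clear of the unit's top. A cartridge standing (70 mm) fits under that top.
- bin_drawer0_handle (a point): Middle of the drawer's steel bar handle, which runs along the drawer's y, 35 mm in front of its front panel and about 77 mm above the bench; axes as the drawer's.
There are look-alikes about, which are no part of the job. What is shaped like the part that bears cart3_c but pink or yellow is not meant.

How it is judged:
By the outcome, as a careful person would: the job done as asked, in the order asked, and still so for the second after the job is handed in, with the robot touching nothing.
Of cart0, cart1, cart2, cart3 only 2 to 4 are there at a start; the rules pass over those that are not, and their reading is None.
At some moment in a run one of cover may be knocked a few centimetres aside while the robot is not near it.
Once in a run the grip may slacken for a moment while it holds something.
It also fails if it takes over 210 s, if anything falls off the work surface, if the arm or the gripper's body presses on something with over 40 N, if the wrist force passes 120 N, or if a joint passes its speed limit or range.

## Working session

There is one attempt and no reset: what is moved stays moved. The work goes in short steps, each a Python script; the robot and the scene stay as the last script left them, time stands still between calls to the robot, and variables do not carry over. Pictures are saved under pics/ and viewed, and the job is handed in when it is done.

```bash
mkdir -p pics; ls; python3 - <<'E'
from bench import robot
import cv2
for n in("side","top"):
    d=robot.get_image(n); cv2.imwrite(f"pics/{n}0.png",d["img"]); print(n,d["fovy"],d["cx"],d["cy"],d["eye"],d["orientation"])
print(robot.current_t(),robot.current_eef_rot())
E
```

```text
pics
side 48.4374183014977 249.33517345201062 185.60494589002025 [  62.61909383 -649.72599674 1014.17813632] [-2.39027957  0.00738566 -0.54271188]
top 56.37281897646051 259.82382836764856 193.73841351310332 [ 366.56878162   84.55539009 1050.64562915] [-3.01404996  0.01646367 -1.560341  ]
0.1 [-3.13999893e+00 -2.99301716e-04  2.74078502e+00]
```

```bash
sleep 5; ls pics
```

```text
side0.png
top0.png
```

View pics/side0.png

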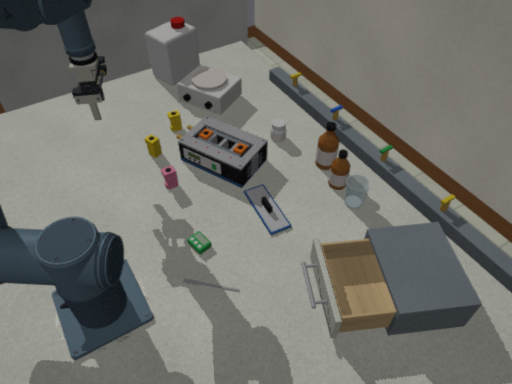

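View pics/top0.png

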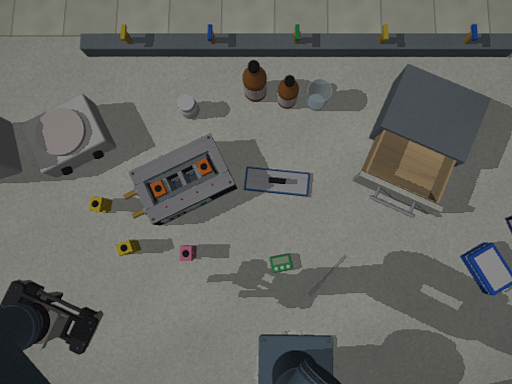

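```bash
cat > h.py <<'E'
from bench import robot
import cv2, numpy as np
from scipy.spatial.transform import Rotation as Rn
def cam(n):
    d=robot.get_image(n); d["R"]=Rn.from_euler('xyz',d["orientation"]).as_matrix(); d["f"]=192/np.tan(np.radians(d["fovy"])/2); return d
def ray(d,u,v,z):
    r=d["R"]@np.array([(u-d["cx"])/d["f"],(v-d["cy"])/d["f"],1]); e=np.array(d["eye"]); return e+r*(z-e[2])/r[2]
def proj(d,P):
    c=(np.atleast_2d(P)-d["eye"])@d["R"]; return np.c_[c[:,0]/c[:,2]*d["f"]+d["cx"],c[:,1]/c[:,2]*d["f"]+d["cy"]]
def crop(d,x0,y0,x1,y1,k,name):
    cv2.imwrite("pics/"+name,cv2.resize(d["img"][y0:y1,x0:x1],None,fx=k,fy=k,interpolation=cv2.INTER_CUBIC))
E
python3 - <<'E'
from h import *
t=cam("top"); s=cam("side")
crop(t,125,125,325,235,4,"c1.png"); crop(t,345,60,500,220,3.7,"c2.png"); crop(s,170,110,300,240,4.5,"c3.png"); crop(s,290,210,490,350,4,"c4.png")
E
```

```text
(no output)
```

View pics/c1.png

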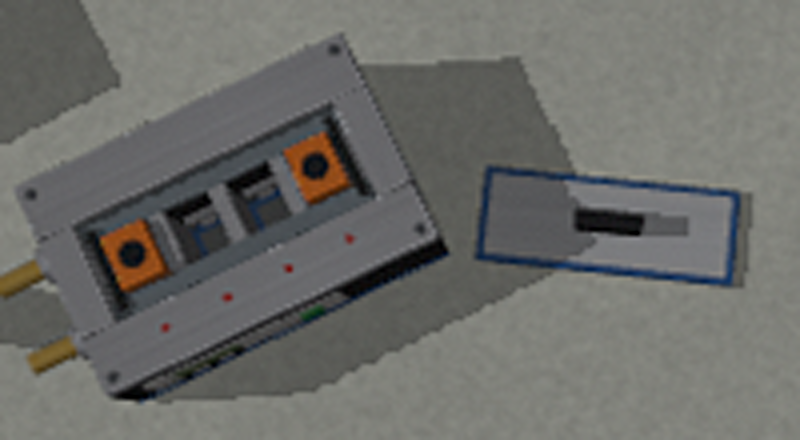

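View pics/c2.png

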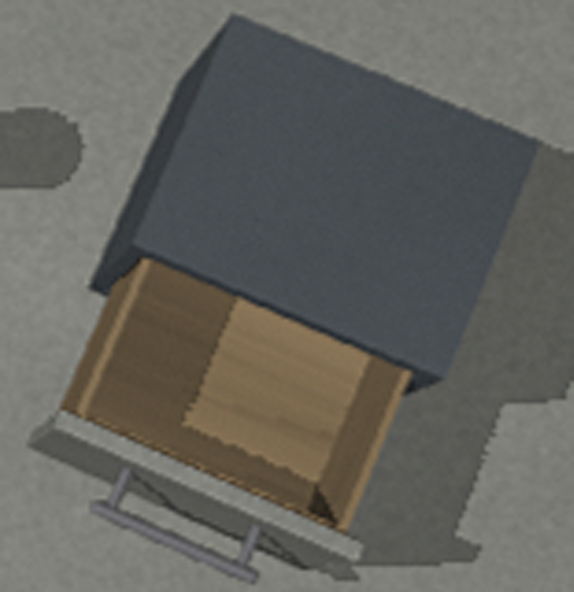

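View pics/c3.png

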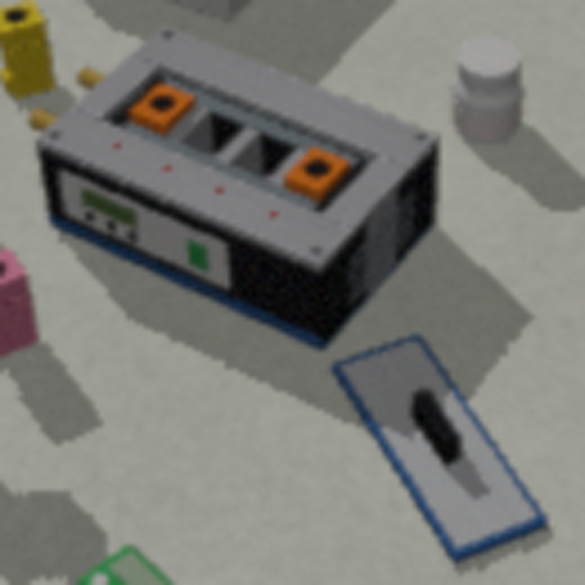

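View pics/c4.png

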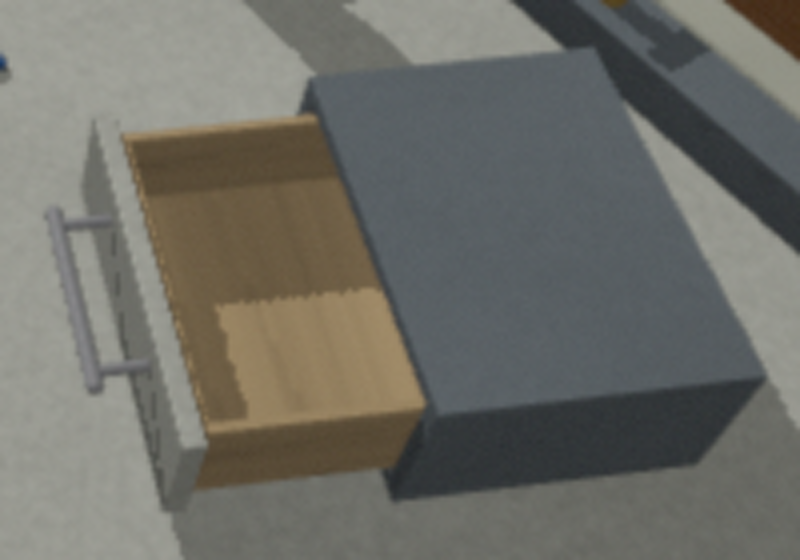

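```bash
python3 - <<'E'
from h import *
np.set_printoptions(precision=1,suppress=True)
t=cam("top"); s=cam("side")
T=lambda x,y:((x+.5)/4+125-.5,(y+.5)/4+125-.5)
S=lambda x,y:((x+.5)/4.5+170-.5,(y+.5)/4.5+110-.5)
D=lambda x,y:((x+.5)/3.7+345-.5,(y+.5)/3.7+60-.5)
E=lambda x,y:((x+.5)/4+290-.5,(y+.5)/4+210-.5)
def pr(d,f,pts,z,l):
    P=np.array([ray(d,*f(*p),z)[:2] for p in pts]); print(l,P.tolist() and np.round(P,1).tolist()); 
    if len(P)>1: print("   d",np.round(np.linalg.norm(np.diff(P,axis=0),axis=1),1),"ang",np.round(np.degrees(np.arctan2(*np.diff(P,axis=0).T[::-1])),1)," mean",P.mean(0))
    return P
pr(t,T,[(133,254),(316,166)],88,"discs top")
pr(s,S,[(162,103),(317,168)],88,"discs side")
pr(t,T,[(19,187),(342,35),(443,240),(113,391)],88,"unit top")
pr(t,T,[(487,167),(740,191),(730,285),(476,258)],6,"cover top")
pr(s,S,[(335,367),(418,337),(545,521),(457,558)],6,"cover side")
pr(t,T,[(577,219),(642,226)],34,"grip top");pr(s,S,[(425,398),(452,452)],34,"grip side")
pr(t,D,[(104,507),(256,577)],77,"handle top");pr(s,E,[(53,212),(95,388)],77,"handle side")
pr(t,D,[(232,15),(538,145),(440,379),(137,245)],115,"unit top");pr(s,E,[(313,78),(592,48),(765,378),(425,412)],115,"unit side")
pr(t,D,[(60,413),(360,552)],102,"front top");pr(s,E,[(97,118),(180,440)],102,"front side");
E
```

```text
discs top [[503.0, 380.0], [564.9, 256.7]]
   d [138.] ang [-63.3]  mean [534.  318.3]
discs side [[504.4, 380.7], [566.5, 257.3]]
   d [138.2] ang [-63.3]  mean [535.5 319. ]
unit top [[548.8, 460.8], [657.6, 241.4], [514.3, 168.5], [409.7, 389.1]]
   d [244.9 160.8 244.2] ang [ -63.6 -153.   115.4]  mean [532.6 315. ]
cover top [[582.0, 144.0], [565.3, -43.4], [495.2, -35.6], [513.7, 151.0]]
   d [188.1  70.5 187.5] ang [-95.1 173.6  84.3]  mean [539.  54.]
cover side [[515.7, 148.5], [581.5, 142.4], [563.9, -42.2], [497.8, -37.3]]
   d [ 66.1 185.5  66.3] ang [ -5.3 -95.4 175.7]  mean [539.7  52.9]
grip top [[538.6, 77.1], [533.9, 30.4]]
   d [46.9] ang [-95.8]  mean [536.3  53.7]
grip side [[540.8, 69.9], [530.4, 20.3]]
   d [50.6] ang [-101.8]  mean [535.6  45.1]
handle top [[485.8, -205.7], [435.3, -314.5]]
   d [120.] ang [-114.9]  mean [ 460.5 -260.1]
handle side [[486.3, -200.2], [435.5, -312.4]]
   d [123.2] ang [-114.4]  mean [ 460.9 -256.3]
unit top [[849.3, -299.6], [749.6, -516.8], [575.1, -435.4], [672.8, -223.8]]
   d [239.1 192.5 233.1] ang [-114.7  155.    65.2]  mean [ 711.7 -368.9]
unit side [[675.3, -223.5], [850.2, -301.1], [749.8, -519.2], [569.9, -434.1]]
   d [191.3 240.1 199.1] ang [ -23.9 -114.7  154.7]  mean [ 711.3 -369.5]
front top [[551.0, -168.6], [452.0, -378.6]]
   d [232.2] ang [-115.2]  mean [ 501.5 -273.6]
front side [[541.9, -168.7], [447.3, -371.8]]
   d [224.] ang [-115.]  mean [ 494.6 -270.2]
```

Candidates: orange heads in the deck are at top px (158,188) and (204,166). Yellow (97,204) and (127,247) and pink (187,252) are decoys. The blue-edged items are the cover with its grip bar at (278,181) and a blue tray at (490,268), which isn't the cover. The crops confirm two orange cartridges in the end bays and two empty middle bays. The disc spacing is 138 mm, as it must be.

```bash
cat >> h.py <<'E'
np.set_printoptions(precision=2,suppress=True)
W=np.array([534.7,318.7]); wy=np.radians(-63.3)   # row direction
CA=np.array([503.7,380.3]); CB=np.array([565.7,257.0])
dx=np.array([np.cos(np.radians(-24.8)),np.sin(np.radians(-24.8))]); dy=np.array([-dx[1],dx[0]])
H=np.array([460.7,-258.2]); DI=H+47*dx
def ori(jawdeg):
    # yaw giving jaw axis in that direction, nearest present yaw
    c=robot.current_eef_rot()[2]; y=np.radians(jawdeg+90)
    y+=np.pi*np.round((c-y)/np.pi); return [np.pi,0,float((y+np.pi)%(2*np.pi)-np.pi)]
JW=26.7; JD=65.2
E
python3 - <<'E'
from h import *
print(robot.current_qpos(), DI)
for P,z,j in [(CA,140,JW),(CA,80,JW),(CB,140,JW),(CB,200,JW),(DI+60*dx+45*dy,75,JD),(DI+60*dx-45*dy,200,JD),(H-20*dx,65,JD),(H+130*dx,65,JD),([539,54],150,-5)]:
    o=ori(j); print(P,o[2],robot.inverse_kinematics([*P,z],o))
E
```

```text
[ 0.97  0.26  1.54  0.    1.35 -0.2 ] [ 503.37 -277.91]
[503.7 380.3] 2.036799237077382 [ 0.47  0.46  1.44 -0.    1.24  0.  ]
[503.7 380.3] 2.036799237077382 [ 0.47  0.52  1.5  -0.    1.12  0.  ]
[565.7 257. ] 2.036799237077382 [ 0.25  0.44  1.46  0.    1.23 -0.22]
[565.7 257. ] 2.036799237077382 [ 0.25  0.4   1.38  0.    1.36 -0.22]
[ 576.71 -262.23] 2.7087509990951997 [-0.6   0.53  1.5   0.    1.11 -1.74]
[ 538.96 -343.93] 2.7087509990951997 [-0.74  0.43  1.33  0.    1.38 -1.88]
[ 442.54 -249.81] 2.7087509990951997 [-0.73  0.35  1.83  0.    0.96 -1.87]
[ 578.71 -312.73] 2.7087509990951997 [-0.66  0.57  1.44  0.    1.12 -1.8 ]
[539, 54] 1.4835298641951802 [-0.11  0.3   1.65 -0.    1.19 -0.02]
```

Press both cartridges.

```bash
python3 - <<'E'
from h import *
robot.move_gripper(0.0)
for C in (CA,CB):
    o=ori(JW)
    robot.move_ptp([*C,150],o); robot.move_linear([*C,94],speed=120)
    f0=robot.current_contact_force().copy()
    r=robot.move_linear([*C,79],speed=20,f_stop=20)
    print(r,robot.current_tcp_pos(),robot.current_contact_force()-f0)
    robot.move_linear([*C,160],speed=100)
robot.move_linear([420,200,200]); print(robot.current_t())
t=cam("top");s=cam("side"); crop(t,125,125,325,235,4,"d1.png");crop(s,170,110,300,240,4.5,"d2.png")
E
```

```text
True [504.16 380.51  84.93] [-1.23 -0.34  7.01]
True [566.27 256.91  84.89] [-1.06 -2.14  7.37]
9.0417
```

View pics/d1.png

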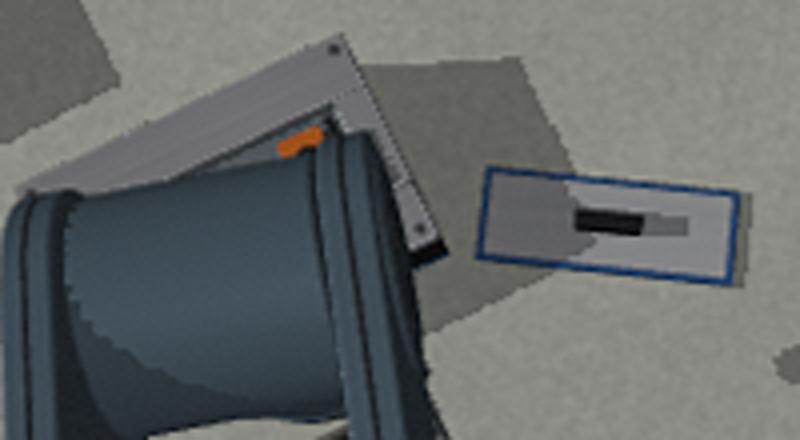

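View pics/d2.png

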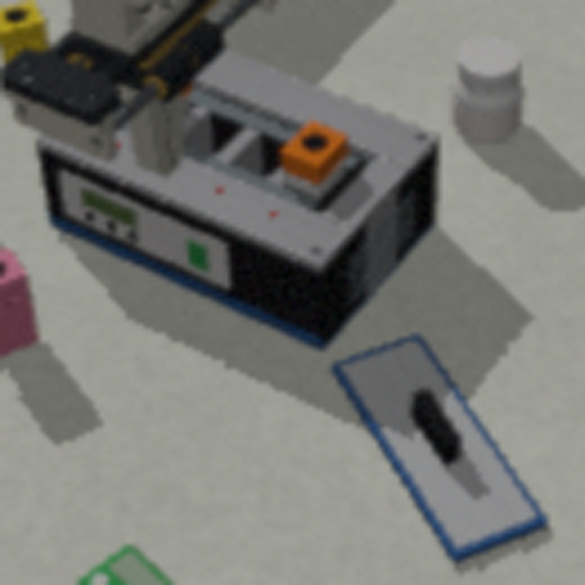

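Side crop: cartridge B has sprung up, with its white body visible under the head at (315,165). A is hidden behind the hand. I'll take B to the drawer first.

```bash
cat >> h.py <<'E'
def fetch(C):
    robot.move_gripper(0.65); o=ori(JW)
    robot.move_ptp([*C,150],o)
    r=robot.move_linear([*C,91],speed=60,f_stop=10); print("down",r,robot.current_tcp_pos())
    robot.move_gripper(0.0); print("width",robot.current_gripper_width()*93)
    robot.move_linear([*C,200],speed=80); print("width",robot.current_gripper_width()*93,robot.current_contact_force())
E
python3 - <<'E'
from h import *
fetch(CB)
P=DI+60*dx-45*dy
robot.move_linear([540,100,210],speed=200)
print("width",robot.current_gripper_width()*93)
s=cam("side");t=cam("top"); cv2.imwrite("pics/e1.png",s["img"]);crop(t,100,100,300,250,4,"e2.png"); print(robot.current_t())
E
```

```text
down False [566.06 257.14  91.46]
width 40.03830814846437
width 39.990988390985386 [-0.08  0.08 -2.44]
width 40.25222564606929
15.075
```

View pics/e1.png

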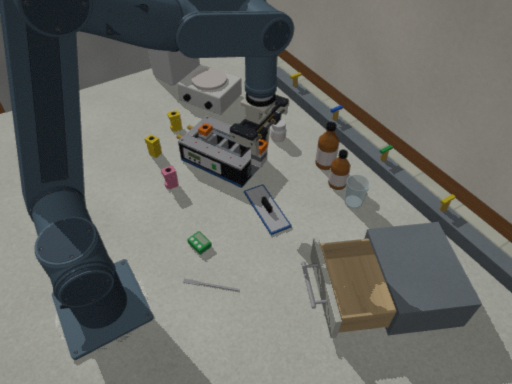

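View pics/e2.png

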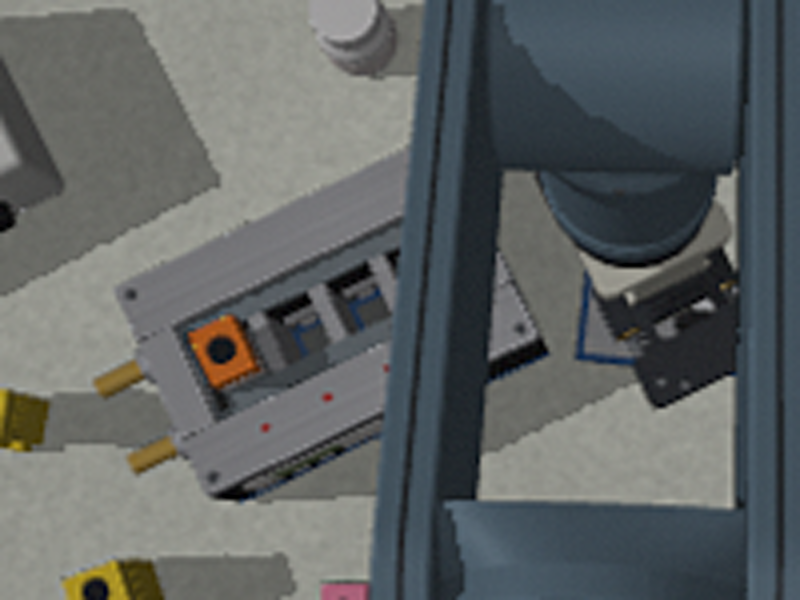

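B is held, and A has also sprung up (head enlarged at top px ~(155,187)). Placing B.

```bash
cat >> h.py <<'E'
def place(P,zt=67):
    o=ori(JD)
    robot.move_linear([*P,210],o,speed=180); w=robot.current_gripper_width()*93; print("w",w)
    if w<35: print("LOST"); return
    robot.move_linear([*P,95],speed=100)
    r=robot.move_linear([*P,zt],speed=25,f_stop=4); print("placed",r,robot.current_tcp_pos(),robot.current_gripper_width()*93)
    robot.move_gripper(0.62); robot.move_linear([*P,210],speed=120)
E
python3 - <<'E'
from h import *
place(DI+60*dx-45*dy)
fetch(CA)
robot.move_linear([500,150,210],speed=200)
s=cam("side");t=cam("top");crop(s,290,210,490,350,4,"f1.png");crop(t,125,125,325,235,4,"f2.png"); print(robot.current_gripper_width()*93,robot.current_t())
E
```

```text
w 39.76040795632454
placed True [ 538.76 -343.94   69.33] 40.140722802050234
down False [504.06 380.51  91.51]
width 39.8107919287775
width 39.95730452874004 [ 0.2  -0.15 -1.86]
40.03918709164919 29.1833
```

View pics/f1.png

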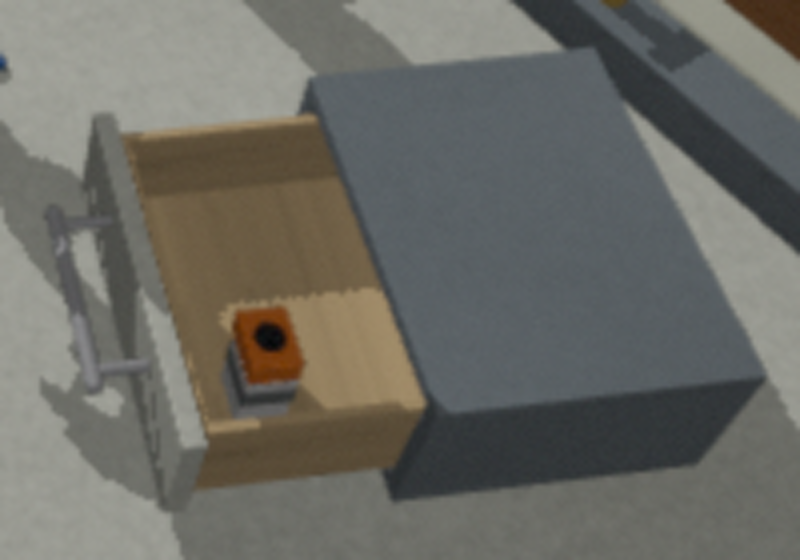

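View pics/f2.png

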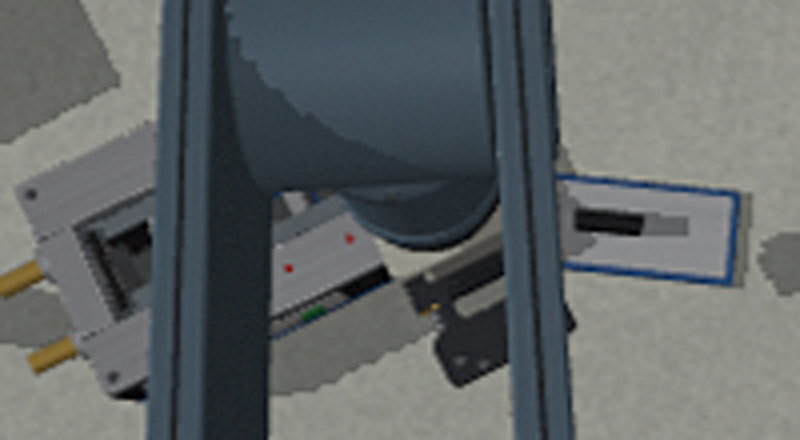

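B stands in the drawer (side crop (268,345)), and A has left its bay and is held. Placing A.

```bash
python3 - <<'E'
from h import *
place(DI+60*dx+45*dy)
o=ori(JD); robot.move_ptp([380,-120,200],o)
s=cam("side");t=cam("top");crop(s,290,210,490,350,4,"g1.png");cv2.imwrite("pics/g2.png",t["img"]); print(robot.current_t())
E
```

```text
w 39.88634313974107
placed True [ 576.46 -262.26   69.3 ] 39.80976178419661
36.8333
```

View pics/g1.png

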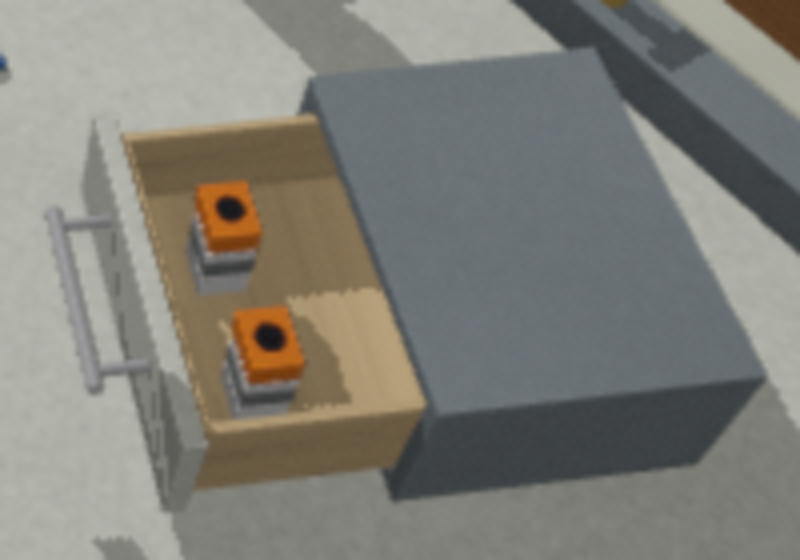

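View pics/g2.png

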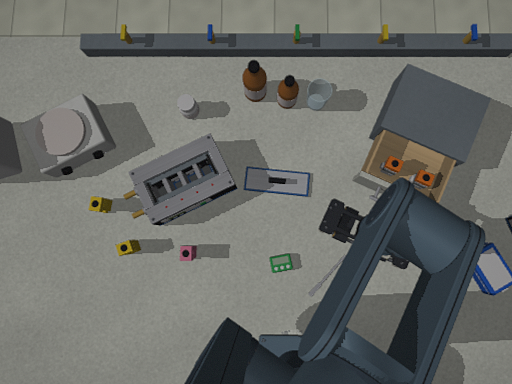

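Both cartridges stand in the drawer and all four bays are empty. Now I'll shut the drawer.

```bash
python3 - <<'E'
from h import *
robot.move_gripper(0.0)
A=H-35*dx; o=ori(JD)
robot.move_linear([*A,200],o); robot.move_linear([*A,64],speed=120)
B=H+100*dx; r=robot.move_linear([*B,64],speed=50,f_stop=20); print(r,(robot.current_tcp_pos()[:2]-H)@dx)
B=H+150*dx; r=robot.move_linear([*B,64],speed=25,f_stop=20); print(r,(robot.current_tcp_pos()[:2]-H)@dx,robot.current_contact_force())
p=robot.current_tcp_pos()[:2]-30*dx
robot.move_linear([*p,64],speed=80); robot.move_linear([*p,200]); robot.move_ptp([380,-120,220],o)
s=cam("side");t=cam("top");crop(s,290,210,490,350,4,"i1.png");cv2.imwrite("pics/i2.png",t["img"]);crop(t,125,125,325,235,4,"i3.png"); print(robot.current_t())
E
```

```text
False 99.94615173863532
True 112.96924056379352 [ 0.68 -0.61  0.08]
46.525
```

View pics/i1.png

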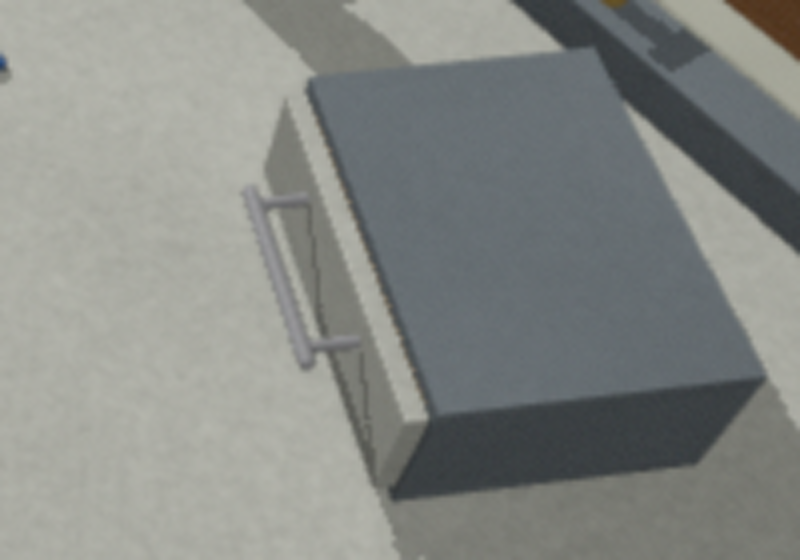

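View pics/i2.png

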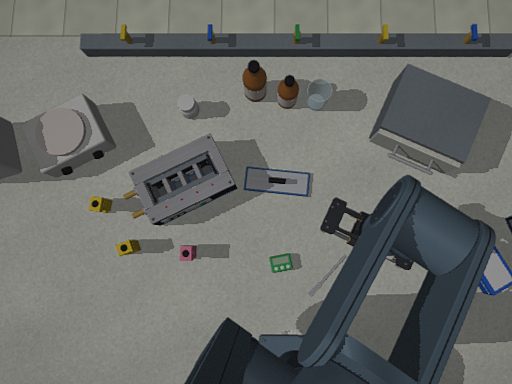

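View pics/i3.png

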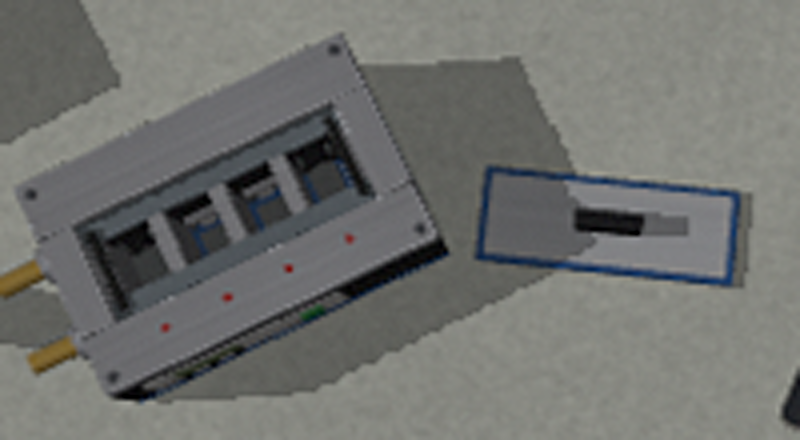

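Drawer looks shut, but a thin bright line remains along the panel edge. I'll push once more, slowly, to make sure.

```bash
python3 - <<'E'
from h import *
A=H+90*dx; o=ori(JD)
robot.move_linear([*A,200],o); robot.move_linear([*A,64],speed=120)
f0=robot.current_contact_force().copy()
B=H+130*dx; 
r=robot.move_linear([*B,64],speed=15,f_stop=8); print(r,(robot.current_tcp_pos()[:2]-H)@dx,(robot.current_contact_force()-f0)[:2]@dx)
r=robot.move_linear([*B,64],speed=10,f_stop=25); print(r,(robot.current_tcp_pos()[:2]-H)@dx,(robot.current_contact_force()-f0)[:2]@dx)
robot.sleep(.3)
p=robot.current_tcp_pos()[:2]-30*dx
robot.move_linear([*p,64],speed=30); robot.move_linear([*p,200]); robot.move_ptp([380,-120,220],o)
s=cam("side");t=cam("top");crop(s,340,220,410,340,8,"j1.png");crop(t,360,110,470,180,7,"j2.png"); print(robot.current_t())
E
```

```text
True 112.93658429905607 0.12220232373545124
True 112.72411866005248 -0.48023902155923687
55.5833
```

View pics/j1.png

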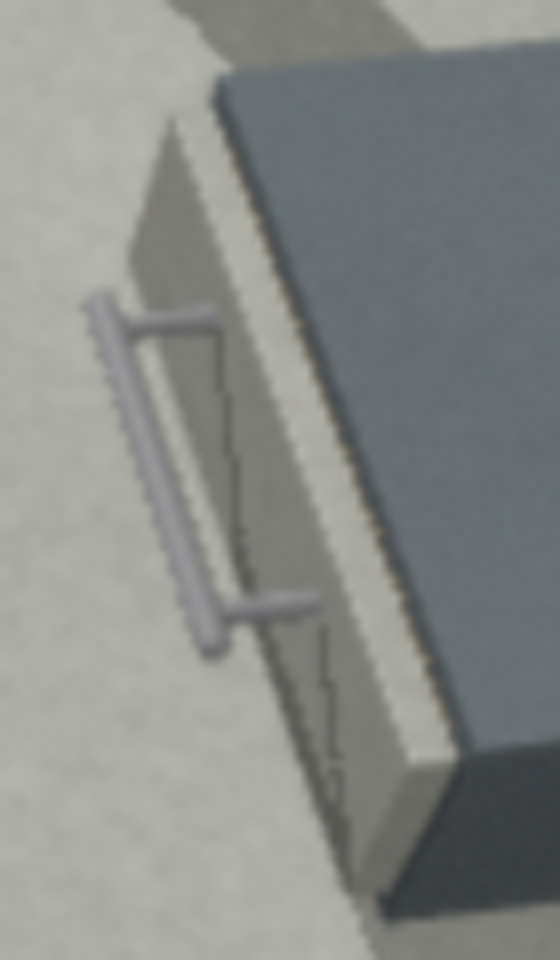

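View pics/j2.png

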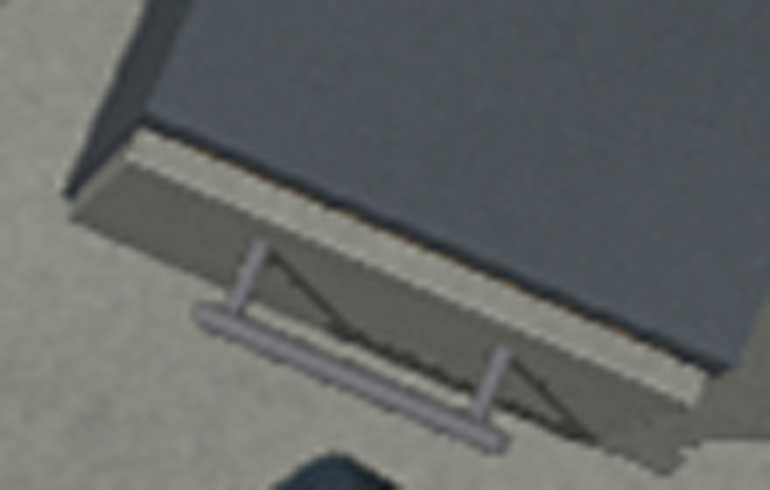

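Both pushes stopped at 112.9 mm of travel, which is the hard stop, so the drawer is shut. Next I'll refine the well and cover poses with close crops.

```bash
python3 - <<'E'
from h import *
s=cam("side");t=cam("top");crop(t,136,143,236,213,8,"k1.png");crop(s,180,115,275,185,8,"k2.png");crop(t,236,155,321,205,8,"k3.png");crop(s,235,175,305,245,8,"k4.png")
E
```

```text
(no output)
```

View pics/k1.png

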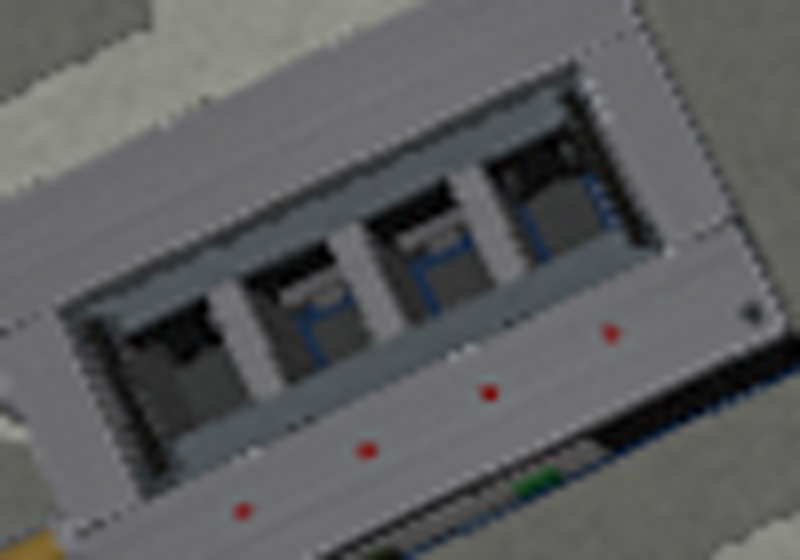

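View pics/k2.png

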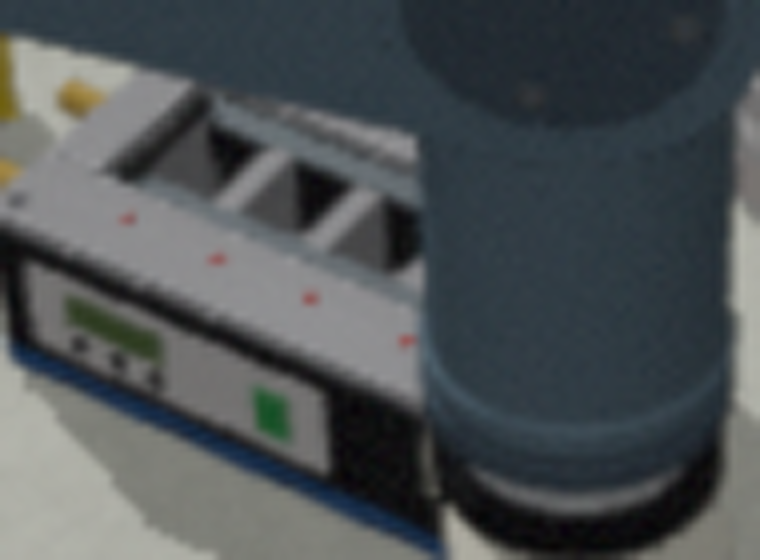

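View pics/k3.png

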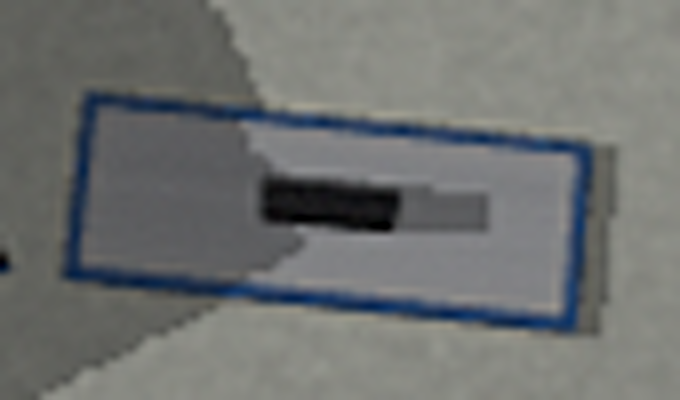

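View pics/k4.png

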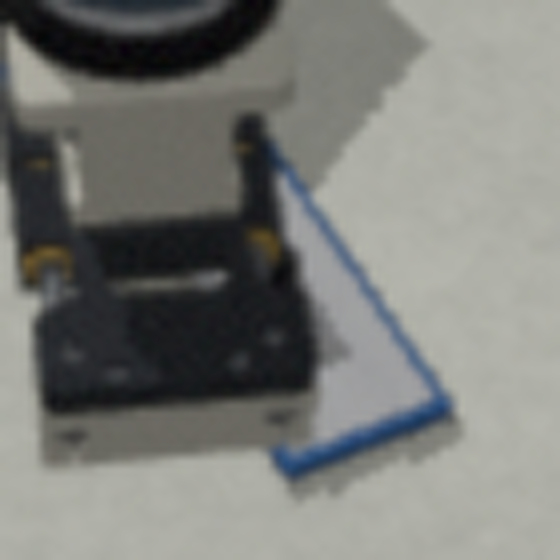

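```bash
python3 - <<'E'
from h import *
t=cam("top")
T=lambda x,y:((x+.5)/8+136-.5,(y+.5)/8+143-.5)
K=lambda x,y:((x+.5)/8+236-.5,(y+.5)/8+155-.5)
for f,pts,z in((T,[(58,310),(577,65),(665,252),(150,497)],88),(K,[(88,92),(596,145),(577,330),(65,276)],7)):
    P=np.array([ray(t,*f(*p),z)[:2] for p in pts]); e=np.diff(np.r_[P,P[:1]],axis=0)
    print(P.mean(0),np.linalg.norm(e,axis=1),np.degrees(np.arctan2(e[:,1],e[:,0])))
E
```

```text
[532.63 317.82] [195.82  72.68 192.86  72.74] [ -63.65 -153.84  116.35   28.5 ]
[538.97  53.13] [188.84  69.25 188.81  69.41] [-95.65 173.83  84.4   -6.14]
```

```bash
cat >> h.py <<'E'
COV=np.array([539.3,53.3]); JC=-5.5; WC=np.array([534.4,318.5]); JW2=26.6
E
python3 - <<'E'
from h import *
robot.move_gripper(0.45)
o=ori(JC); robot.move_ptp([*COV,140],o)
s=cam("side")  # check cover still there
crop(s,170,110,300,240,4.5,"l0.png")
r=robot.move_linear([*COV,50],speed=100); 
r=robot.move_linear([*COV,11],speed=40,f_stop=8); print(r,robot.current_tcp_pos(),robot.current_eef_rot())
robot.move_gripper(0.0); print(robot.current_gripper_width()*93)
robot.move_linear([*COV,150],speed=80); print(robot.current_gripper_width()*93,robot.current_contact_force())
s=cam("side");cv2.imwrite("pics/l1.png",s["img"]);print(robot.current_t())
E
```

```text
False [539.56  53.27  11.25] [3.14 0.   1.47]
14.126710096361242
14.044887398848518 [ 0.48 -0.22 -3.69]
62.8167
```

View pics/l1.png

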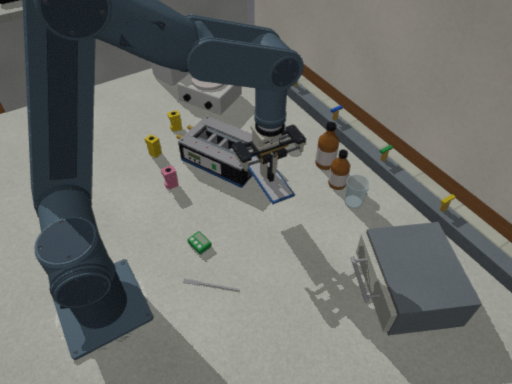

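```bash
python3 - <<'E'
from h import *
o=ori(JW2); print(o)
robot.move_linear([*WC,150],o,speed=120); robot.move_linear([*WC,104],speed=60)
print(robot.current_tcp_pos(),robot.current_gripper_width()*93,robot.current_contact_force())
s=cam("side");t=cam("top");crop(s,170,110,280,190,7,"m1.png");crop(t,125,120,255,230,6,"m2.png");print(robot.current_t())
E
```

```text
[3.141592653589793, 0, 2.0350539078253878]
[534.72 318.62 104.33] 13.492965781421729 [-0.37 -0.89 -3.47]
66.1917
```

View pics/m1.png

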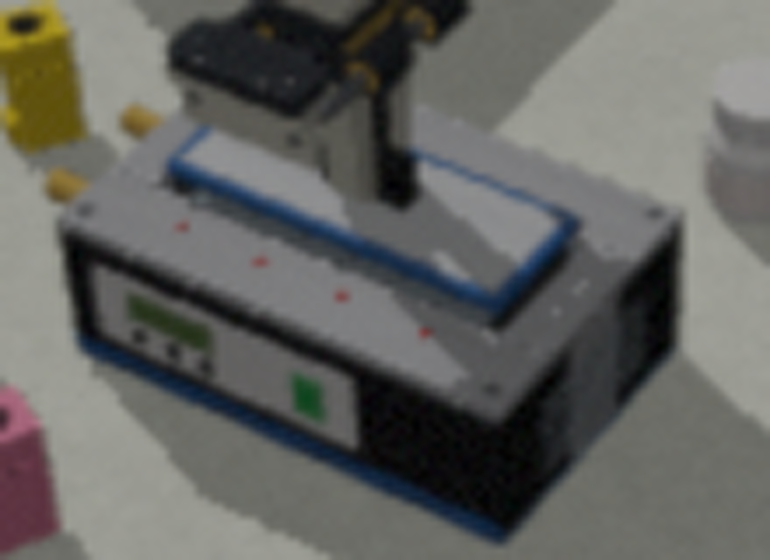

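View pics/m2.png

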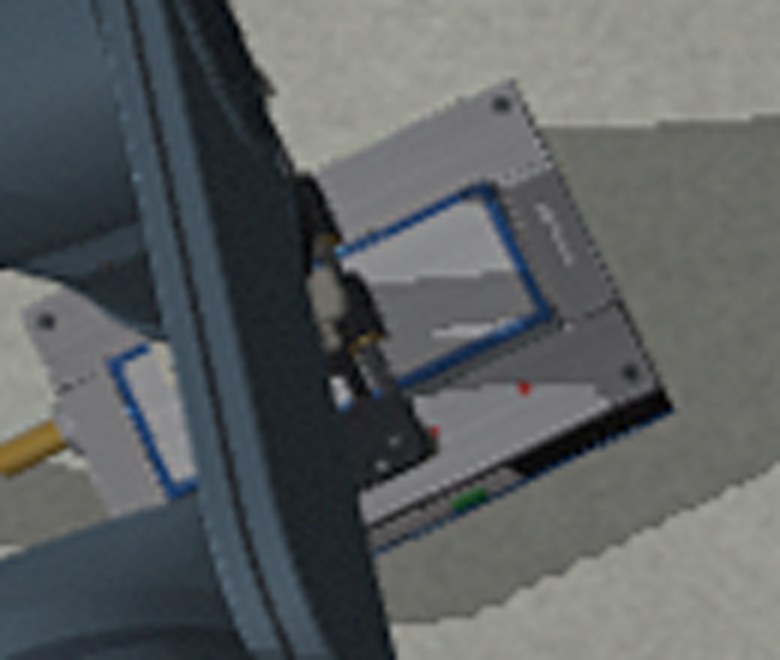

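```bash
python3 - <<'E'
from h import *
t=cam("top");s=cam("side")
T=lambda x,y:((x+.5)/6+125-.5,(y+.5)/6+120-.5)
S=lambda x,y:((x+.5)/7+170-.5,(y+.5)/7+110-.5)
for z in (100,):
    P=np.array([ray(t,*T(*p),z)[:2] for p in [(110,360),(491,182),(552,318),(173,497)]]); e=np.diff(np.r_[P,P[:1]],axis=0)
    print(P.mean(0),np.linalg.norm(e,axis=1),np.degrees(np.arctan2(e[:,1],e[:,0])))
    P=np.array([ray(s,*S(*p),z)[:2] for p in [(578,222),(500,305),(169,168)]]); e=np.diff(P,axis=0)
    print((P[0]+P[2])/2,np.linalg.norm(e,axis=1),np.degrees(np.arctan2(e[:,1],e[:,0])))
E
```

```text
[534.8  317.92] [189.03  69.09 186.76  69.36] [ -63.88 -154.83  116.2    27.04]
[534.9  315.96] [ 66.59 185.21] [-153.22  117.41]
```

```bash
python3 - <<'E'
from h import *
C=WC+np.array([-.4,.8])
robot.move_linear([*C,104],speed=30)
f0=robot.current_contact_force().copy()
r=robot.move_linear([*C,96.8],speed=15,f_stop=4); print(r,robot.current_tcp_pos(),robot.current_contact_force()-f0)
E
```

```text
False [534.02 319.28  96.71] [ 0.56 -0.25 -0.38]
```

The cover went 2.5 mm below the rim without contact, so it is in the well. Pressing on down.

```bash
python3 - <<'E'
from h import *
C=WC+np.array([-.4,.8])
f0=robot.current_contact_force().copy()
r=robot.move_linear([*C,90.5],speed=12,f_stop=15); print(r,robot.current_tcp_pos(),robot.current_contact_force()-f0,robot.current_gripper_width()*93)
robot.move_gripper(0.35); robot.move_linear([*C,160],speed=80)
robot.move_gripper(0.0); o=ori(JW2)
l=np.array([np.cos(np.radians(-63.4)),np.sin(np.radians(-63.4))])
for rep in range(2):
  for k in (-85,85):
    p=WC+l*k
    robot.move_linear([*p,125],o,speed=150); robot.move_linear([*p,96],speed=80)
    f0=robot.current_contact_force().copy()
    r=robot.move_linear([*p,84],speed=12,f_stop=20); print(k,r,robot.current_tcp_pos(),robot.current_contact_force()-f0)
    robot.move_linear([*p,125],speed=80)
robot.move_linear([400,-50,250],speed=200)
s=cam("side");t=cam("top");crop(s,170,110,280,190,7,"n1.png");crop(t,125,120,255,230,6,"n2.png");cv2.imwrite("pics/n3.png",t["img"]);cv2.imwrite("pics/n4.png",s["img"]);print(robot.current_t())
E
```

```text
False [534.23 319.37  91.79] [-3.18 -0.69  8.46] 13.616210946580088
-85 True [496.31 394.59  88.35] [0.83 0.32 5.29]
85 True [572.48 242.43  88.32] [-0.64 -1.18  4.63]
-85 True [496.26 394.52  88.31] [-0.52 -0.42  3.5 ]
85 True [572.45 242.45  88.33] [-0.84 -0.43  3.98]
84.325
```

View pics/n1.png

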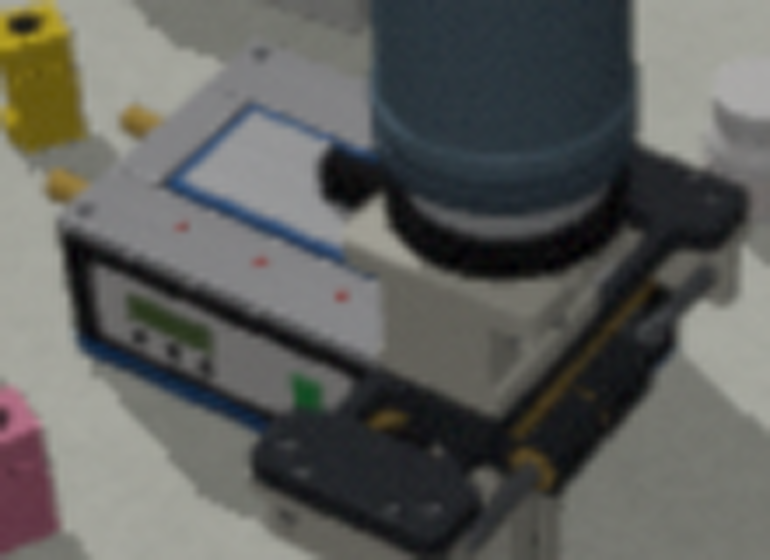

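View pics/n2.png

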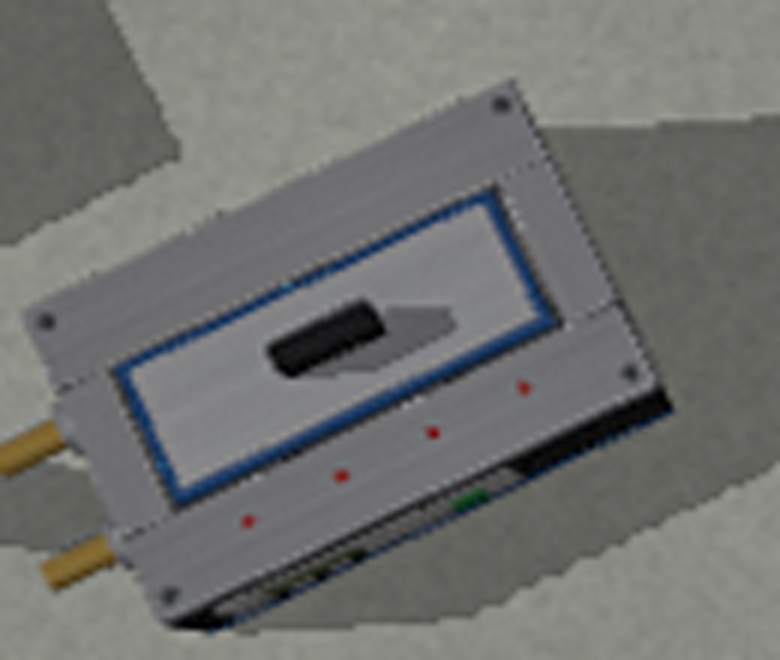

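View pics/n3.png

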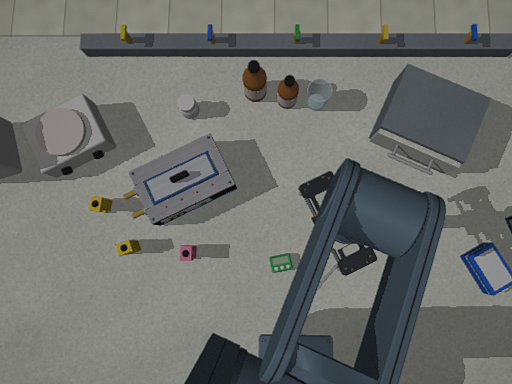

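View pics/n4.png

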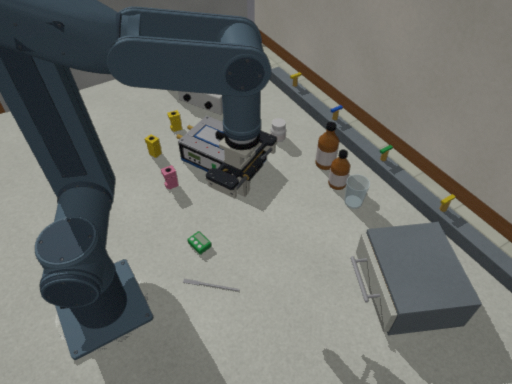

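The cover is level: both ends stop at z = 88.3 with the rim at 88, and its blue outline sits inside the well. The drawer is shut and the other items haven't moved. Handing in.

```bash
python3 - <<'E'
from h import *
robot.sleep(0.3); print(robot.current_contact_force(),robot.current_t()); robot.hand_in()
E
```

```text
[-0.5   0.06  0.19] 84.625
the job is handed in; nothing more can be done
```

The job is done and handed in at about 85 s, well inside the 210 s limit. Only two cartridges were in the deck, in the two end bays. I pressed both until they sprang up, stood them in the drawer, and pushed the drawer shut. Then I fitted the cover and pressed it down at both ends.

**Final checks:**
- **Cartridges:** both were seen standing in the drawer before it was shut, and all four bays were empty.
- **Drawer:** two pushes stopped at the same point, 112.9 mm along. A thin tan line is still visible between the drawer front and the unit; I took it for the normal gap.
- **Cover:** both ends stopped at z = 88.3 mm against a rim at 88 mm, and the picture shows it inside the well.
- **Rest of the bench:** nothing else moved, as far as the pictures show.
- **Robot:** at hand-in it was touching nothing.

**One disagreement:** the two cameras differed by up to about 3 mm on where the cover sat above the well. I shifted it about 1 mm, and it went in without touching the rim.

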